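Set the depth stop of a lid press to a tin and lock it

TASK

Get the lid press ready for the short round tin: stand the tin upright in the carriage's round nest and slide the carriage fully home under the stop rod. Then lower the stop rod until its foot just touches the tin's lid, without pressing hard, and only then swing the clamp lever fully over to lock it. Leave the other things on the worktop where they stand.

Things in the scene. Friction and masses are not known exactly. Their poses are not given: they have to be found in the camera images.
- press: Grey fixed press (mm); place and yaw vary. Origin on the worktop below the stop rod; x to its column (axis x = 85, 28 thick), z up. Base plate x -65 to 120, y -245 to 65, 12 thick. Head bar x -23 to 107, y -20 to 20, z 152 to 178; clamp boss to y = 56 at x 13 to 47. The rod is at x = y = 0. Overhead: wall shelf at world x > 0.7 m, z > 0.7 m; a microwave there at y > 0.18, x > 0.63 m.
- carriage (a joint): Slide of the aluminium carriage along the press's +y (m). 0: out, nest 120 mm to the right (-y) of the rod; 0.12: fully home against its stop, nest straight below the rod. Sliding friction about 2 N, stays where it is left. Starts 0 to 0.025.
- stop_rod (a joint): Slide of the stop rod downward (m). 0: fully raised, foot 139 mm above the worktop; end of travel 0.062. It meets the lid of a tin in the nest at about 0.0455. Friction of 4 N holds it where it is left (a push of about 2.5 N lowers it, 5.5 N lifts it). Starts 0 to 0.03.
- clamp_lever (a joint): Clamp lever, turns clockwise seen from above about a vertical axis (rad). 0: open (the lever points to the press's left, +y, 100 deg from its +x); 1.4: end stop, fully locked (it points back beside the column). Friction 0.1 N m, stays where it is left. Starts 0 to 0.25.
- nest (a point): Centre of the nest floor on the carriage, 21.5 mm above the worktop. A round rim of 68 mm inner diameter, 6 mm high and 5 mm thick, surrounds it; the tin fits in with 5 mm to spare all round.
- carriage_handle (a point): Grip point of the carriage's upright black handle, a post 18 mm in diameter, its top at z = 79.5 mm, 95 mm to the press's right (-y) of the nest's centre; this point is on its axis at z = 54.5 mm.
- stop_foot (a point): Centre of the underside of the stop rod's round foot (32 mm diameter).
- stop_knob (a point): Centre of the black round knob on top of the stop rod, 28 mm in diameter and 26 mm high, 121 mm above the foot's underside; the rod below it is 12 mm thick. Grip it from above.
- lever_grip (a point): Point on the axis of the lever's upright black grip, a pin 14 mm in diameter that stands 75 mm from the pivot, its top at z = 224 mm; this point is at z = 208 mm, the lever's arm lies below z = 189 mm.
- lever_pivot (a point): Point on the vertical pivot axis of the clamp lever, level with lever_grip (press x +30, y +42).
- tea_tin: The short round tin: a straight-sided cylinder with a flat metal lid (no cap, knob or dome on it), 58 mm in diameter, 72 mm high, about 0.13 to 0.25 kg; loose. Origin at the centre of its underside, z up.
- tin_lid (a point): Centre of the tin's lid, 72 mm above its underside.
- glass_jar: Bystander: glass sugar jar with a knobbed lid, 62 mm in diameter, 77 mm high, loose. Origin at the centre of its underside.
- pepper_shaker: Bystander: slim shaker with a rounded metal top, 44 mm in diameter, 90 mm high, loose. Origin at the centre of its underside.
- tumbler_1: Bystander: glass tumbler standing upside down, 69 mm in diameter, 92 mm high, loose. Origin at the centre of its underside.
- spice_jar_a: Bystander: tall spice jar with a screw cap, 46 mm in diameter, 106 mm high, loose. Origin at the centre of its underside.
Mind the look-alikes: they are no part of the job. What is shaped like the tea_tin but purple or turquoise is not meant.

How it is judged:
By the outcome, as a careful person would: the job done as asked, in the order asked, and still so for the second after the job is handed in, with the robot touching nothing.
It also fails if it takes over 72 s, if anything falls off the work surface, if the arm or the gripper's body presses on something with over 40 N, if the wrist force passes 120 N, or if a joint passes its speed limit or range.

ROBOT

A 6-joint arm with a two-finger parallel gripper is mounted at the origin on a cart in front of the work surface, level with it; the furniture and walls round the work are solid. World frame = base frame: x ahead of the robot, y to its left, z up, the work surface at z = 0. Lengths are in mm, angles in rad, forces in N, time in s.
With the tool pointing down it reaches from about 275 to 1000 mm from the base axis. Payload 8.4 kg.
Tool frame: the origin (TCP) lies on the centre line of the jaws, within the pads' length; the fingertips stand r.tip_reach ahead of it and the grasp point (between the pads) lies 11 mm behind it (r.tip_reach is the distance from the TCP to the fingertips, in mm); z points along the fingers, y is the line along which they close (so a half turn about z gives the same grasp; the last joint's range is limited). The gripper opens to 85 mm and grips with 20 to 120 N. Pads are 22 mm wide; open, the fingers measure 114 mm over their backs; the gripper's body (76 mm by 85 mm) begins 54 mm behind the grasp point. The pads swing forward as they close: fully open they stand 13 mm farther back than shut.
Start: joints at [1.207, 0.353, 1.633, -0, 1.155, -0.002], TCP at [221.223, 584.541, 239.281] pointing down, gripper open.
Joint ranges: [-2.63, 2.63], [-0.92, 2.1], [0.06, 2.66], [-1.3, 4.44], [0, 2.69], [-3.02, 3.02]. Speed limits (rad/s): [2.22, 2.22, 2.79, 3.14, 3.14, 3.14].

INTERFACE

Orientations are given as [roll, pitch, yaw] about the fixed x, y, z axes, in that order (R = Rz(yaw) Ry(pitch) Rx(roll)).
In Python, from rig import r gives the robot as it stands.
- The arm moves only by the tool carry_out, never from a script. Its argument "targets" is a list of rows, each an object with "dp": the shift along the tool's x, y, z in mm, a list of three; "yaw": the turn about the tool's z in degrees. A call has 1 to 12 rows; each row is the pose to reach, as a shift and turn from the pose commanded when the call began, along the tool's axes at that moment; what a row does not reach only later rows make up. A row lasts 1/8 s, in which the tool goes at most 62.5 mm and 10.7 degrees, less where a joint would pass 70% of its speed; a pose out of reach is approached as far as the arm can. A call with a gripper value outside its range is refused whole. "fingers" is the opening, from -1 (shut) to 1 (fully open), so that 0 is half open, set as the call begins (left out, the last holds). The fingers move at their own pace and stop on an object; "grip_force" is the grip in N (left out, the last holds). Time passes only in rows, so rows that repeat a pose let the fingers close. It gives the time, the measured TCP pose, the force, the opening and the grip force at its end, in the units of the state.
- r.sense(): the state, without advancing time (a new reading comes with each control period).
- r.grab_frame(name): name is "scene" or "top" or "wrist"; returns the picture (400x640x3 uint8, red, green, blue); there is no depth.
- r.get_calibration(name): a dict with "fx", "fy", "cx", "cy" (pixels), "rvec" (rotation vector, rad) and "tvec" (3), from world to camera coordinates, as OpenCV has them. Camera axes: x right, y down, z forward; pixel columns grow to the right and rows downward; lengths in mm; the calibration is good to about 2 mm. The wrist camera is an equidistant fisheye: a pixel r from the principal point sees the ray r / f radians off the axis. A picture is of the moment at which its call begins: read the wrist's pose just before it. get_calibration takes no time and is no camera call; for the wrist camera it gives the pose at the moment of the call.
- r.sign_off(): hands the job in; it is judged then, once.
The state is a dict: "clock": time; "qpos": joint angles; "qvel": joint speeds; "joint_efforts": joint torques, N m; "eef_pos": TCP position; "tcp_rot": TCP orientation; "contact_force": force on the tool from outside, world axes, zero at the start; "wrist_torque": the same for the moment, N m; "opening": opening from 0.0 (shut) to 1.0 (fully open); "grasp_force": force on a finger pad.
Only numpy, scipy, OpenCV 4.12 (cv2) and the standard library are available. Lean on these libraries where they do the work, as an engineer would, in place of code of your own. Each camera call takes 0.05 s, during which the arm holds its last target. There are 200 camera calls.

## Working session

There is one attempt and no reset: what is moved stays moved. The work goes in short steps, Python scripts to look and compute and a tool call to move; the robot and the scene stay as the last step left them, time stands still between calls to the robot, and variables do not carry over. Pictures are saved under pics/ and viewed, at most 10 in all, crops included, and the job is handed in when it is done.

Besides the shell and the picture viewer there is one more tool, called after "Call:" by a JSON object that holds its "fn" and its "kwargs", one argument or row to a line. carry_out: Moves the arm, as the interface text tells. Its arguments: {"type":"object","properties":{"targets":{"type":"array","items":{"type":"object","properties":{"dp":{"type":"array","items":{"type":"number"}},"yaw":{"type":"number"}}}},"fingers":{"type":"number"},"grip_force":{"type":"number"}},"required":["targets"]}

```bash
mkdir -p pics; ls; cat > h.py <<'E'
import numpy as np, cv2
from rig import r
def save(n,f): cv2.imwrite(f'pics/{f}.png',cv2.cvtColor(n,cv2.COLOR_RGB2BGR))
def cal(n):
    c=r.get_calibration(n); R=cv2.Rodrigues(np.array(c['rvec'],float))[0]; t=np.array(c['tvec'],float).ravel()
    return c,R,t
def ray(n,u,v,C=None):
    c,R,t=C or cal(n)
    x=(u-c['cx'])/c['fx'];y=(v-c['cy'])/c['fy']
    if n=='wrist':
        th=np.hypot(x,y); s=np.sin(th)/th if th>1e-9 else 1; d=np.array([x*s,y*s,np.cos(th)])
    else: d=np.array([x,y,1.])
    return -R.T@t, R.T@d
def onz(n,u,v,z,C=None):
    o,d=ray(n,u,v,C); return o+d*(z-o[2])/d[2]
def proj(n,p,C=None):
    c,R,t=C or cal(n); q=R@np.array(p,float)+t
    if n=='wrist':
        h=np.hypot(q[0],q[1]); k=np.arctan2(h,q[2])/h; return c['cx']+c['fx']*q[0]*k, c['cy']+c['fy']*q[1]*k
    return c['cx']+c['fx']*q[0]/q[2], c['cy']+c['fy']*q[1]/q[2]
E
python3 - <<'E'
from h import *
s=r.sense(); print(s, r.tip_reach)
for n in ['scene','top']: save(r.grab_frame(n),n+'0'); c=cal(n); print(n,c[0],-c[1].T@c[2])
save(r.grab_frame('wrist'),'wrist0'); print(cal('wrist'))
E
```

```text
pics
{'clock': 0.0, 'qpos': array([ 1.20659763e+00,  3.53624341e-01,  1.63414658e+00,  1.10892400e-05,
        1.15521066e+00, -2.37317449e-03]), 'qvel': array([4.15205178e-04, 3.59541812e-04, 9.20796801e-04, 4.87399575e-06,
       1.79745147e-03, 7.17645144e-04]), 'joint_efforts': array([ 1.00584715e-03, -6.05252552e+01, -3.42067158e+01,  5.36277855e-05,
        9.16234130e-03, -1.26840430e-05]), 'eef_pos': array([221.05091962, 584.09624428, 238.57122188]), 'tcp_rot': array([-3.14020375e+00, -1.34352299e-05,  2.77976263e+00]), 'contact_force': array([-0.01099069, -0.13269996, -0.4193093 ]), 'wrist_torque': array([ 0.00963105,  0.00099615, -0.02096122]), 'grasp_force': 0.0, 'opening': 0.9995404967769144} 8.0
scene {'fx': 374.0240323528679, 'fy': 374.0240323528679, 'cx': 319.8418671073781, 'cy': 199.88622371869027, 'rvec': array([ 2.10526065, -0.85153384,  0.4146901 ]), 'tvec': array([-345.3316996 ,  438.08241263, 1005.9996355 ])} [-113.89926257 -612.66596631  966.88821554]
top {'fx': 420.8551800697217, 'fy': 420.8551800697217, 'cx': 324.847298662974, 'cy': 201.76272337986623, 'rvec': array([ 1.72201419, -2.30170992,  0.46837301]), 'tvec': array([ 252.74289192,  555.26591635, 1546.19662005])} [  -4.11498006  278.825035   1638.6466556 ]
({'fx': 309.70691628693146, 'fy': 309.70691628693146, 'cx': 316.045604553778, 'cy': 197.79783297033973, 'rvec': array([-2.38144562, -1.64397435, -0.23513363]), 'tvec': array([-624.08318623,  -36.26591417,  378.31309727])}, array([[ 0.35486883,  0.9349123 , -0.00266676],
       [ 0.89668077, -0.33954696,  0.28402721],
       [ 0.26463504, -0.10318363, -0.95881251]]), array([-624.08318623,  -36.26591417,  378.31309727]))
```

View pics/scene0.png

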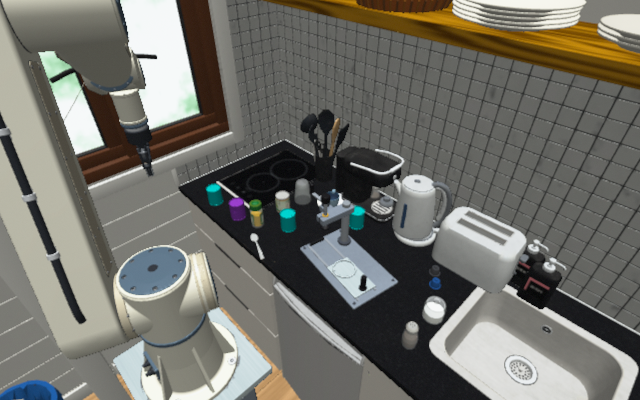

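View pics/top0.png

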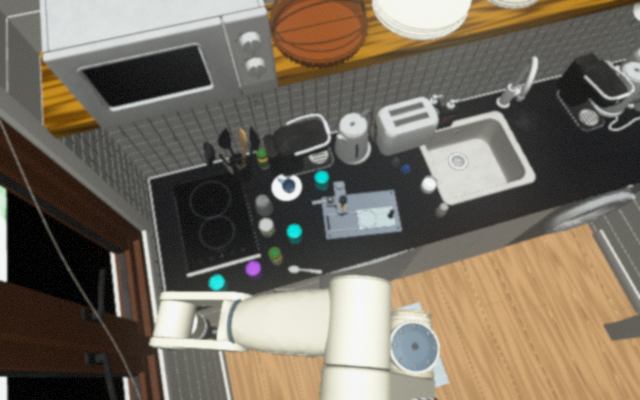

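```bash
python3 - <<'E'
from h import *
a=cv2.imread('pics/scene0.png')[160:300,195:405]; b=cv2.imread('pics/top0.png')[160:300,200:410]
cv2.imwrite('pics/crop.png',np.vstack([cv2.resize(a,None,fx=2.14,fy=2.14,interpolation=2)]+[cv2.resize(b,None,fx=2.14,fy=2.14,interpolation=2)]))
E
```

```text
(no output)
```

View pics/crop.png

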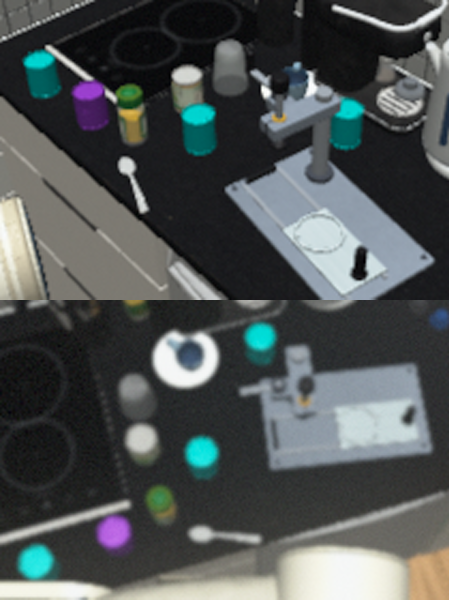

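```bash
python3 - <<'E'
from h import *
S=cv2.imread('pics/scene0.png');T=cv2.imread('pics/top0.png')
f=lambda I,u,v:cv2.resize(I[v-25:v+25,u-25:u+25],(290,290),interpolation=2)
cv2.imwrite('pics/crop2.png',np.vstack([np.hstack([f(S,282,202),f(S,425,315)]),np.hstack([f(T,266,226),f(T,430,192)])]))
for n,u,v,z in [('scene',282,211,0),('top',266,227,40),('scene',432,316,10),('top',429,185,50),('top',294,231,36),('top',275,255,60),('top',263,205,60),('top',217,283,36),('top',321,178,40)]: print(n,u,v,onz(n,u,v,z).round())
E
```

```text
scene 282 211 [581. 323.   0.]
top 266 227 [593. 335.  40.]
scene 432 316 [ 584. -372.   10.]
top 429 185 [ 579. -360.   50.]
top 294 231 [546. 231.  36.]
top 275 255 [465. 327.  60.]
top 263 205 [681. 324.  60.]
top 217 283 [427. 566.  36.]
top 321 178 [741.  62.  40.]
```

View pics/crop2.png

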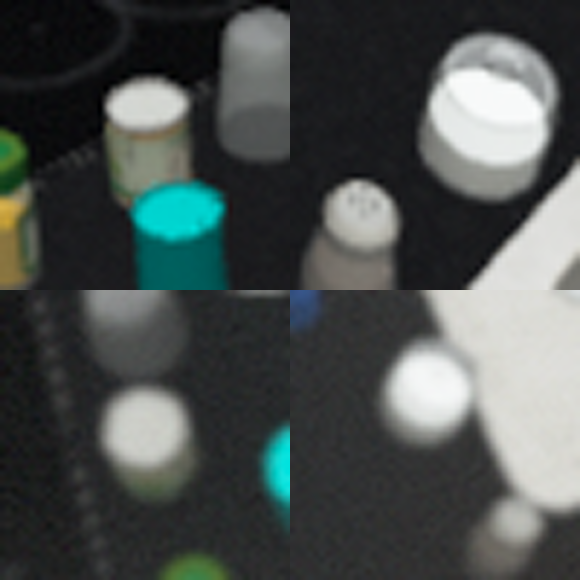

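```bash
python3 - <<'E'
from h import *
p=lambda s,n,u,v,z: print(s,n,onz(n,u,v,z).round(1))
p('lid','top',266,224.8,72);p('lid','scene',282.5,194.8,72)
sc=lambda x,y:(195+x/2.14,160+y/2.14); tp=lambda x,y:(200+x/2.14,160+(y-300)/2.14)
p('hand','scene',*sc(361,251),79.5);p('hand','top',*tp(409,410),79.5)
p('plate L','scene',*sc(226,187),12);p('plate R','scene',*sc(433,260),12)
for q in [(262,378),(415,364),(430,450),(272,468)]: p('plate','top',*tp(*q),12)
p('nest','scene',*sc(319,232),27.5);p('nest','top',*tp(362,427),27.5)
for z in (230,245,260): p('knob%d'%z,'scene',*sc(281,84),z);p('knob%d'%z,'top',*tp(306,384),z)
p('col','scene',*sc(320,175),12)
# plate contours by colour, top
I=cv2.cvtColor(cv2.imread('pics/scene0.png'),cv2.COLOR_BGR2HSV); print(I[285,370],I[255,310],I[300,340])
E
```

```text
lid top [590.  331.3  72. ]
lid scene [594.1 328.6  72. ]
hand scene [ 502.2 -169.2   79.5]
hand top [ 502.3 -159.7   79.5]
plate L scene [491.4 109.4  12. ]
plate R scene [ 614.  -222.4   12. ]
plate top [669.2  76.2  12. ]
plate top [ 613.1 -223.6   12. ]
plate top [ 435.9 -189.1   12. ]
plate top [486.2 110.2  12. ]
nest scene [520.3 -73.7  27.5]
nest top [511.6 -76.2  27.5]
knob230 scene [554.8  47.2 230. ]
knob230 top [547.3  34.7 230. ]
knob245 scene [541.2  33.8 245. ]
knob245 top [541.4  37.3 245. ]
knob260 scene [527.5  20.3 260. ]
knob260 top [535.6  39.9 260. ]
col scene [624.4  20.2  12. ]
[ 95  20 225] [107  41 169] [108  41  31]
```

Candidates for the tin, by scene pixel:
- Turquoise cylinders at (214,194), (288,220) and (357,218), and a purple one at (237,209): excluded by colour.
- Glass jar of sugar at (432,310): see-through, with a knobbed lid.
- Grey tumbler at (302,190) and green-capped spice jar at (256,213): bystanders.
- Cream patterned cylinder with a flat white lid at (282,202): this is the tea tin, and the close crop confirms it. It stands at about (592, 330).

The press origin is at about (541, 34), yaw -10.4°, with the carriage at about 12 mm.

Call:
{"fn": "carry_out", "kwargs": {
  "targets": [
    {"dp":[-25,-6,0]},
    {"dp":[-75,-18,0]},
    {"dp":[-130,-31,0]},
    {"dp":[-185,-45,0]},
    {"dp":[-240,-58,0]},
    {"dp":[-295,-71,0]},
    {"dp":[-350,-85,0]},
    {"dp":[-400,-97,0]},
    {"dp":[-430,-104,0]},
    {"dp":[-437,-106,0]},
    {"dp":[-437,-106,0]},
    {"dp":[-437,-106,0]}
  ],
  "fingers": 1,
  "grip_force": 30
}}

```text
schema error: expected keys dp, yaw
```

```bash
python3 - <<'E'
from h import *
s=r.sense(); C=cal('wrist'); I=r.grab_frame('wrist'); save(I,'wrist1'); print(s['clock'],s['eef_pos'],s['tcp_rot'],-C[1].T@C[2])
print('lid at',proj('wrist',[592,330,72],C),'tcp',proj('wrist',s['eef_pos'],C))
E
```

```text
0.15 [221.08958339 584.21880683 238.74535012] [-3.14053537e+00 -5.44348724e-06  2.77983862e+00] [153.87171858 610.18478321 371.36755915]
lid at (np.float64(255.76159058360568), np.float64(427.6847633345488)) tcp (np.float64(315.9035688921071), np.float64(262.7473296840137))
```

View pics/wrist1.png

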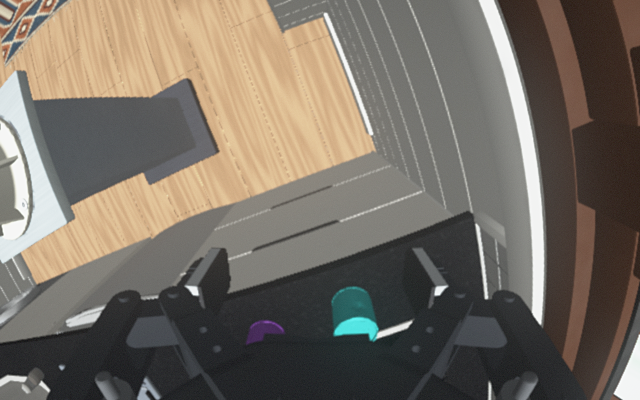

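The move was refused because every row needs a yaw. The picture is the start view, with fingers at the bottom and the turquoise look-alike at (355,315). I'll resend it with yaw.

Call:
{"fn": "carry_out", "kwargs": {
  "targets": [
    {"dp":[-25,-6,0],"yaw":0},
    {"dp":[-75,-18,0],"yaw":0},
    {"dp":[-130,-31,0],"yaw":0},
    {"dp":[-185,-45,0],"yaw":0},
    {"dp":[-240,-58,0],"yaw":0},
    {"dp":[-295,-71,0],"yaw":0},
    {"dp":[-350,-85,0],"yaw":0},
    {"dp":[-400,-97,0],"yaw":0},
    {"dp":[-430,-104,0],"yaw":0},
    {"dp":[-437,-106,0],"yaw":0},
    {"dp":[-437,-106,0],"yaw":0},
    {"dp":[-437,-106,0],"yaw":0}
  ],
  "fingers": 1,
  "grip_force": 30
}}

```text
clock: 1.7
eef_pos: [591.4, 331.5, 239.3]
tcp_rot: [-3.141, -0.001, 2.781]
contact_force: [-0.4, -0.2, 0.5]
opening: 0.999
grasp_force: 0.0
```

```bash
python3 - <<'E'
from h import *
s=r.sense(); C=cal('wrist'); I=r.grab_frame('wrist'); save(I,'wrist2'); print(s['clock'],s['eef_pos'],s['tcp_rot'],-C[1].T@C[2])
print('lid at',proj('wrist',[592,330,72],C),'tcp',proj('wrist',s['eef_pos'],C))
E
```

```text
1.7 [591.37192241 331.54590313 239.27269088] [-3.14149795e+00 -5.21225025e-04  2.78081744e+00] [524.13487704 357.31378948 371.92264597]
lid at (np.float64(315.0271797103998), np.float64(182.8482190579232)) tcp (np.float64(315.8857960842625), np.float64(262.7901459474588))
```

View pics/wrist2.png

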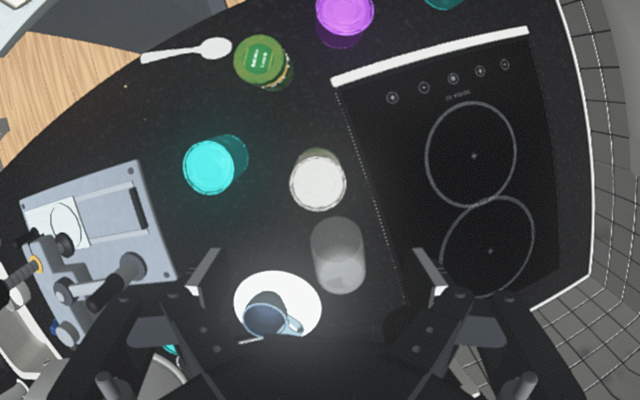

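The wrist view shows the tin's white lid at about (318,183), within 3 px of the prediction. The tumbler is at (338,250), the turquoise tin at (208,165) and the press at the left.

```bash
python3 - <<'E'
from h import *
C=cal('wrist'); I=cv2.cvtColor(cv2.imread('pics/wrist2.png'),cv2.COLOR_BGR2HSV)
m=((I[...,2]>175)&(I[...,1]<50)).astype(np.uint8); m[:140]=0;m[225:]=0;m[:,:270]=0;m[:,:]*=1;m[:,370:]=0
n,l,st,ce=cv2.connectedComponentsWithStats(m);k=1+st[1:,4].argmax();print(st[k],ce[k])
cs,_=cv2.findContours((l==k).astype(np.uint8),0,1);(u,v),rr=cv2.minEnclosingCircle(cs[0]);print(u,v,rr)
p=onz('wrist',*ce[k],72,C);print(p);s=r.sense();y=s['tcp_rot'][2]
d=p-s['eef_pos'];print('tool dx dy',d[0]*np.cos(y)+d[1]*np.sin(y), d[0]*np.sin(y)-d[1]*np.cos(y))
E
```

```text
[ 290  156   56   55 2263] [317.27883341 182.6853734 ]
317.4322814941406 183.1414337158203 27.74622917175293
[592.72463001 332.22251333  72.        ]
tool dx dy -1.058161819846757 1.013651809649239
```

Call:
{"fn": "carry_out", "kwargs": {
  "targets": [
    {"dp":[-1,1,25],"yaw":0},
    {"dp":[-1,1,70],"yaw":0},
    {"dp":[-1,1,115],"yaw":0},
    {"dp":[-1,1,155],"yaw":0},
    {"dp":[-1,1,185],"yaw":0},
    {"dp":[-1,1,200],"yaw":0},
    {"dp":[-1,1,202],"yaw":0},
    {"dp":[-1,1,202],"yaw":0}
  ]
}}

```text
clock: 2.75
eef_pos: [594.3, 331.9, 38.5]
tcp_rot: [3.14, 0.001, 2.78]
contact_force: [0.7, 0.5, 0.2]
opening: 1.003
grasp_force: 0.0
```

Call:
{"fn": "carry_out", "kwargs": {
  "targets": [
    {"dp":[0,0,0],"yaw":0},
    {"dp":[0,0,0],"yaw":0},
    {"dp":[0,0,0],"yaw":0},
    {"dp":[0,0,0],"yaw":0},
    {"dp":[0,0,0],"yaw":0},
    {"dp":[0,0,0],"yaw":0},
    {"dp":[0,0,0],"yaw":0}
  ],
  "fingers": -1,
  "grip_force": 30
}}

```text
clock: 3.62
eef_pos: [594.3, 331.7, 38.6]
tcp_rot: [3.14, 0.001, 2.78]
contact_force: [-1.9, -1.1, 6.4]
opening: 0.664
grasp_force: 31.3
```

Call:
{"fn": "carry_out", "kwargs": {
  "targets": [
    {"dp":[0,0,-15],"yaw":0},
    {"dp":[0,0,-50],"yaw":0},
    {"dp":[0,0,-95],"yaw":0},
    {"dp":[5,-8,-135],"yaw":0},
    {"dp":[23,-40,-150],"yaw":0},
    {"dp":[46,-80,-150],"yaw":0},
    {"dp":[69,-120,-150],"yaw":0},
    {"dp":[92,-160,-150],"yaw":0},
    {"dp":[95,-205,-150],"yaw":0},
    {"dp":[80,-250,-150],"yaw":0},
    {"dp":[65,-290,-150],"yaw":0},
    {"dp":[50,-330,-150],"yaw":0}
  ]
}}

```text
clock: 5.12
eef_pos: [430.0, 39.1, 188.2]
tcp_rot: [3.141, 0.001, 2.78]
contact_force: [1.2, -0.1, -1.8]
opening: 0.662
grasp_force: 32.8
```

Call:
{"fn": "carry_out", "kwargs": {
  "targets": [
    {"dp":[-15,-35,0],"yaw":0},
    {"dp":[-30,-65,0],"yaw":0},
    {"dp":[-60,-90,0],"yaw":0},
    {"dp":[-95,-90,0],"yaw":0},
    {"dp":[-130,-80,0],"yaw":0},
    {"dp":[-165,-75,0],"yaw":0},
    {"dp":[-185,-75,0],"yaw":0},
    {"dp":[-185,-75,0],"yaw":0},
    {"dp":[-185,-75,0],"yaw":0}
  ]
}}

```text
clock: 6.25
eef_pos: [575.6, -95.1, 187.4]
tcp_rot: [-3.141, -0.001, 2.78]
contact_force: [0.5, 0.3, -1.2]
opening: 0.666
grasp_force: 32.9
```

```bash
python3 - <<'E'
from h import *
s=r.sense(); C=cal('wrist'); I=r.grab_frame('wrist'); save(I,'wrist3'); print(s['clock'],s['eef_pos'],s['tcp_rot'],s['opening'],-C[1].T@C[2])
print('nest at',proj('wrist',[521,-73,27.5],C),'handle',proj('wrist',[502,-165,79.5],C))
E
```

```text
6.25 [575.62057683 -95.05336125 187.39922279] [-3.14144754e+00 -9.37238610e-04  2.77968371e+00] 0.6661897573700581 [508.47436849 -69.23539472 320.11625328]
nest at (np.float64(317.5751003717071), np.float64(122.67986154881731)) handle (np.float64(203.826151580484), np.float64(146.99345911539098))
```

View pics/wrist3.png

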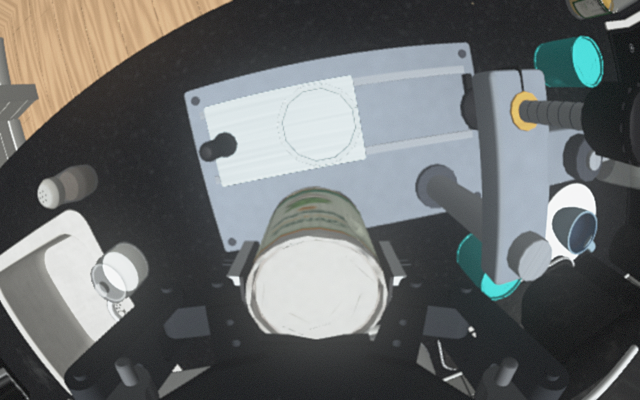

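The wrist view shows the nest rim centred at about (319,123), predicted (317.6,122.7), with the handle top at about (211,151) and plate corners at (186,93), (468,43) and (228,250). The tin is held upright.

```bash
cat >> h.py <<'E'
def todx(p):
    s=r.sense();y=s['tcp_rot'][2];d=np.array(p[:2])-s['eef_pos'][:2]
    return np.round([d[0]*np.cos(y)+d[1]*np.sin(y), d[0]*np.sin(y)-d[1]*np.cos(y)],1)
E
python3 - <<'E'
from h import *
C=cal('wrist')
n=onz('wrist',319.3,123,27.5,C);print('nest',n,todx(n))
print('handle',onz('wrist',211,151,79.5,C))
P=np.array([onz('wrist',u,v,12,C)[:2] for u,v in [(186,93),(468,43),(228,250)]]);print(P)
M=np.array([[-65,-245],[-65,65],[120,-245.]])
mc,pc=M.mean(0),P.mean(0);H=(M-mc).T@(P-pc);a=np.arctan2(H[0,1]-H[1,0],H[0,0]+H[1,1])
R=np.array([[np.cos(a),-np.sin(a)],[np.sin(a),np.cos(a)]]);o=pc-R@mc;print('yaw',np.degrees(a),'o',o,(R@M.T).T+o-P)
for q in (n,onz('wrist',211,151,79.5,C)): print('in press',R.T@(q[:2]-o))
E
```

```text
nest [521.81252543 -71.55205341  27.5       ] [58.6  2.9]
handle [ 507.42357676 -160.49983908   79.5       ]
[[ 439.55776023 -187.87413558]
 [ 490.50493211  109.20626453]
 [ 615.67234752 -217.47595521]]
yaw -9.772439661746319 o [542.57583847  40.33064126] [[-2.62394214 -2.20738329]
 [-0.95311524  6.21401072]
 [ 3.57705738 -4.00662743]]
in press [  -1.4715674  -113.78350945]
in press [  -0.55413243 -203.88294748]
```

Call:
{"fn": "carry_out", "kwargs": {
  "targets": [
    {"dp":[25,1.5,0],"yaw":0},
    {"dp":[57,3,0],"yaw":0},
    {"dp":[57,3,20],"yaw":0},
    {"dp":[57,3,50],"yaw":0},
    {"dp":[57,3,80],"yaw":0},
    {"dp":[57,3,100],"yaw":0},
    {"dp":[57,3,112],"yaw":0},
    {"dp":[57,3,118],"yaw":0},
    {"dp":[57,3,122],"yaw":0},
    {"dp":[57,3,124],"yaw":0},
    {"dp":[57,3,124],"yaw":0}
  ]
}}

```text
clock: 7.68
eef_pos: [524.5, -72.3, 63.5]
tcp_rot: [3.141, 0.0, 2.78]
contact_force: [0.1, -0.4, -2.2]
opening: 0.664
grasp_force: 32.9
```

```bash
python3 - <<'E'
from h import *
s=r.sense(); print(s['eef_pos'],s['contact_force'],todx([521.8,-71.6]))
C=cal('wrist');a=r.grab_frame('scene')[205:305,290:400];b=r.grab_frame('wrist')[:,60:580]
a=cv2.resize(a,(440,400),interpolation=2);save(cv2.resize(np.hstack([a,b]),(790,330)),'nest')
E
```

```text
[524.52989801 -72.2889052   63.54619603] [ 0.11162465 -0.35740803 -2.16416765] [ 2.8 -0.3]
```

View pics/nest.png

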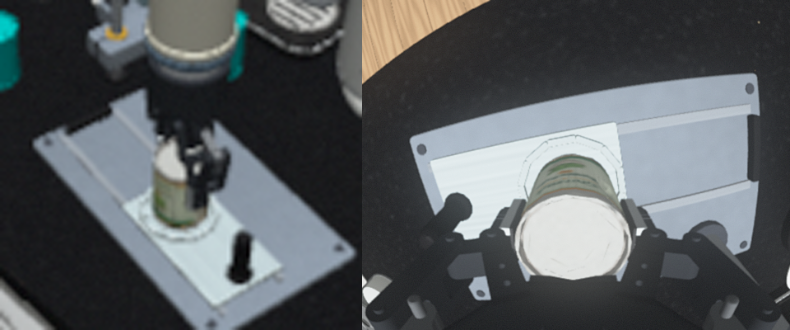

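The tin's base is inside the rim, centred to about 1 mm in both views. I'll lower the last 3 to 4 mm and release.

Call:
{"fn": "carry_out", "kwargs": {
  "targets": [
    {"dp":[1,0,1],"yaw":0},
    {"dp":[1,0,2],"yaw":0},
    {"dp":[1,0,3],"yaw":0},
    {"dp":[1,0,3.5],"yaw":0},
    {"dp":[1,0,3.5],"yaw":0}
  ]
}}

```text
clock: 8.4
eef_pos: [523.4, -71.9, 60.0]
tcp_rot: [-3.142, -0.0, 2.78]
contact_force: [-1.3, 0.5, 4.7]
opening: 0.667
grasp_force: 33.4
```

Call:
{"fn": "carry_out", "kwargs": {
  "targets": [
    {"dp":[0,0,0],"yaw":0},
    {"dp":[0,0,0],"yaw":0},
    {"dp":[0,0,0],"yaw":0},
    {"dp":[0,0,0],"yaw":0},
    {"dp":[0,0,0],"yaw":0}
  ],
  "fingers": 1
}}

```text
clock: 9.02
eef_pos: [523.4, -71.9, 59.8]
tcp_rot: [-3.142, 0.0, 2.78]
contact_force: [-1.0, 0.9, -1.1]
opening: 0.997
grasp_force: 0.0
```

Call:
{"fn": "carry_out", "kwargs": {
  "targets": [
    {"dp":[0,0,-10],"yaw":0},
    {"dp":[0,0,-40],"yaw":0},
    {"dp":[0,0,-80],"yaw":0},
    {"dp":[0,0,-120],"yaw":0},
    {"dp":[0,0,-140],"yaw":0},
    {"dp":[0,0,-140],"yaw":0}
  ]
}}

```text
clock: 9.78
eef_pos: [524.5, -72.1, 201.9]
tcp_rot: [3.141, 0.004, 2.78]
contact_force: [-0.7, -0.6, -0.6]
opening: 1.004
grasp_force: 0.0
```

Call:
{"fn": "carry_out", "kwargs": {
  "targets": [
    {"dp":[-4,-25,0],"yaw":-5},
    {"dp":[-10,-65,0],"yaw":-10.6},
    {"dp":[-14,-93,0],"yaw":-10.6},
    {"dp":[-14,-93,30],"yaw":-10.6},
    {"dp":[-14,-93,70],"yaw":-10.6},
    {"dp":[-14,-93,90],"yaw":-10.6},
    {"dp":[-14,-93,90],"yaw":-10.6}
  ],
  "fingers": 0.1
}}

```text
clock: 10.65
eef_pos: [501.7, -163.3, 107.5]
tcp_rot: [3.141, -0.005, 2.965]
contact_force: [0.4, 0.1, 0.3]
opening: 0.552
grasp_force: 0.0
```

```bash
python3 - <<'E'
from h import *
s=r.sense(); C=cal('wrist'); I=r.grab_frame('wrist'); print(s['clock'],s['eef_pos'],s['tcp_rot'],s['opening'])
t=proj('wrist',[505,-164,79.5],C);l=proj('wrist',[521.8,-71.6,93.5],C);print(t,l)
J=I.copy()
for q in (t,l): cv2.drawMarker(J,tuple(int(round(x)) for x in q),(255,0,0),0,12)
save(np.hstack([J,]),'hand')
E
```

```text
10.65 [ 501.71223049 -163.25900629  107.49085487] [ 3.14090953 -0.00484224  2.96471928] 0.5523834055684019
(np.float64(315.82966843180486), np.float64(244.80041363012515)) (np.float64(477.0651498503215), np.float64(250.92071061108166))
```

View pics/hand.png

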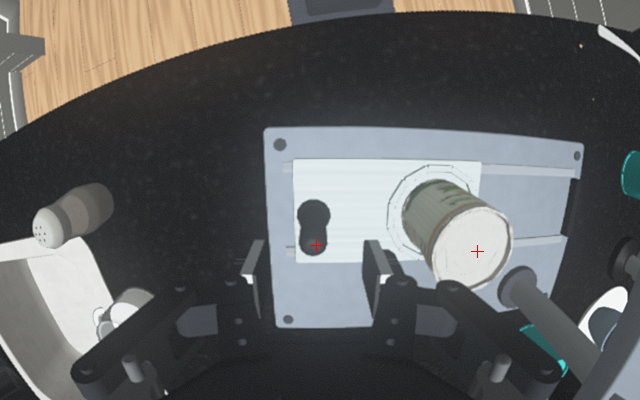

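The wrist view shows the tin upright inside the rim, lid at (473,250). The handle top at (313,240) lies between the pads, so I'll descend and grip.

Call:
{"fn": "carry_out", "kwargs": {
  "targets": [
    {"dp":[0,-1,15],"yaw":0},
    {"dp":[0,-1,35],"yaw":0},
    {"dp":[0,-1,52],"yaw":0},
    {"dp":[0,-1,60],"yaw":0},
    {"dp":[0,-1,60],"yaw":0}
  ]
}}

```text
clock: 11.32
eef_pos: [503.1, -164.8, 49.3]
tcp_rot: [3.141, -0.001, 2.965]
contact_force: [0.4, -0.4, 0.3]
opening: 0.549
grasp_force: 0.0
```

Call:
{"fn": "carry_out", "kwargs": {
  "targets": [
    {"dp":[0,0,0],"yaw":0},
    {"dp":[0,0,0],"yaw":0},
    {"dp":[0,0,0],"yaw":0},
    {"dp":[0,0,0],"yaw":0},
    {"dp":[0,0,0],"yaw":0},
    {"dp":[0,0,0],"yaw":0}
  ],
  "fingers": -1,
  "grip_force": 30
}}

```text
clock: 12.08
eef_pos: [503.9, -165.0, 50.4]
tcp_rot: [-3.141, 0.001, 2.965]
contact_force: [-0.1, 0.5, 5.9]
opening: 0.194
grasp_force: 29.7
```

Call:
{"fn": "carry_out", "kwargs": {
  "targets": [
    {"dp":[0,3,0],"yaw":0},
    {"dp":[0,9,0],"yaw":0},
    {"dp":[0,17,0],"yaw":0},
    {"dp":[0,26,0],"yaw":0},
    {"dp":[0,35,0],"yaw":0},
    {"dp":[0,44,0],"yaw":0},
    {"dp":[0,53,0],"yaw":0},
    {"dp":[0,62,0],"yaw":0},
    {"dp":[0,71,0],"yaw":0},
    {"dp":[0,80,0],"yaw":0},
    {"dp":[0,88,0],"yaw":0},
    {"dp":[0,94,0],"yaw":0}
  ]
}}

```text
clock: 13.58
eef_pos: [519.9, -72.2, 50.4]
tcp_rot: [-3.141, 0.0, 2.965]
contact_force: [-2.1, -1.2, 8.5]
opening: 0.195
grasp_force: 30.0
```

Call:
{"fn": "carry_out", "kwargs": {
  "targets": [
    {"dp":[0,2,0],"yaw":0},
    {"dp":[0,4,0],"yaw":0},
    {"dp":[0,6,0],"yaw":0},
    {"dp":[0,8,0],"yaw":0},
    {"dp":[0,8,0],"yaw":0}
  ]
}}

```text
clock: 14.2
eef_pos: [521.2, -64.4, 50.4]
tcp_rot: [-3.142, -0.0, 2.965]
contact_force: [-3.0, -0.6, 9.7]
opening: 0.192
grasp_force: 30.0
```

Call:
{"fn": "carry_out", "kwargs": {
  "targets": [
    {"dp":[0,1,0],"yaw":0},
    {"dp":[0,2,0],"yaw":0},
    {"dp":[0,3,0],"yaw":0},
    {"dp":[0,4,0],"yaw":0},
    {"dp":[0,4,0],"yaw":0}
  ]
}}

```text
clock: 14.82
eef_pos: [521.9, -60.6, 50.4]
tcp_rot: [-3.141, -0.0, 2.965]
contact_force: [-2.7, -0.8, 9.1]
opening: 0.192
grasp_force: 30.1
```

Call:
{"fn": "carry_out", "kwargs": {
  "targets": [
    {"dp":[0,1,0],"yaw":0},
    {"dp":[0,2,0],"yaw":0},
    {"dp":[0,3,0],"yaw":0},
    {"dp":[0,3,0],"yaw":0}
  ]
}}

```text
clock: 15.32
eef_pos: [522.4, -57.6, 50.4]
tcp_rot: [-3.141, -0.0, 2.965]
contact_force: [-3.0, -0.3, 8.6]
opening: 0.192
grasp_force: 30.1
```

Call:
{"fn": "carry_out", "kwargs": {
  "targets": [
    {"dp":[0,1,0],"yaw":0},
    {"dp":[0,2,0],"yaw":0},
    {"dp":[0,3,0],"yaw":0},
    {"dp":[0,3,0],"yaw":0}
  ]
}}

```text
clock: 15.82
eef_pos: [522.8, -55.1, 50.4]
tcp_rot: [-3.141, -0.0, 2.965]
contact_force: [-3.7, -4.4, 9.6]
opening: 0.197
grasp_force: 30.2
```

```bash
python3 - <<'E'
from h import *
s=r.sense(); print(s['eef_pos'],s['contact_force'],s['wrist_torque'])
E
```

```text
[522.77391445 -55.10705019  50.39601504] [-3.71347254 -4.36537114  9.58094769] [-0.69616536  0.59620842 -0.0088896 ]
```

Resistance is building (Fy -4.4 N), so I'll push a little further to confirm the stop.

Call:
{"fn": "carry_out", "kwargs": {
  "targets": [
    {"dp":[0,1,0],"yaw":0},
    {"dp":[0,2,0],"yaw":0},
    {"dp":[0,2,0],"yaw":0}
  ]
}}

```text
clock: 16.2
eef_pos: [522.8, -55.0, 50.4]
tcp_rot: [-3.138, -0.0, 2.966]
contact_force: [-6.3, -18.0, 10.0]
opening: 0.197
grasp_force: 31.0
```

Call:
{"fn": "carry_out", "kwargs": {
  "targets": [
    {"dp":[0,-1,0],"yaw":0},
    {"dp":[0,-1,0],"yaw":0},
    {"dp":[0,-1,0],"yaw":0},
    {"dp":[0,-1,0],"yaw":0}
  ],
  "fingers": 0.1
}}

```text
clock: 16.7
eef_pos: [523.3, -53.4, 49.7]
tcp_rot: [3.142, -0.0, 2.965]
contact_force: [-0.1, 0.3, 0.1]
opening: 0.551
grasp_force: 0.0
```

Call:
{"fn": "carry_out", "kwargs": {
  "targets": [
    {"dp":[0,-1,-15],"yaw":0},
    {"dp":[0,-1,-50],"yaw":0},
    {"dp":[0,-1,-100],"yaw":0},
    {"dp":[0,-1,-155],"yaw":0},
    {"dp":[0,-1,-210],"yaw":0},
    {"dp":[0,-1,-250],"yaw":0},
    {"dp":[0,-1,-270],"yaw":0},
    {"dp":[0,-1,-270],"yaw":0}
  ]
}}

```text
clock: 17.7
eef_pos: [523.8, -54.7, 322.2]
tcp_rot: [3.141, 0.004, 2.965]
contact_force: [-0.4, -0.4, 0.7]
opening: 0.551
grasp_force: 0.0
```

```bash
python3 - <<'E'
from h import *
s=r.sense(); C=cal('wrist'); I=r.grab_frame('wrist'); print(s['clock'],s['eef_pos'],s['tcp_rot'],s['opening'],-C[1].T@C[2])
print([proj('wrist',[540.5,38,z],C) for z in (230,245,260)])
J=np.hstack([I[:,150:600],cv2.resize(r.grab_frame('scene')[185:305,300:405],(350,400),interpolation=2)])
save(J,'knob')
E
```

```text
17.7 [523.76896321 -54.65390728 322.22388254] [3.14129421 0.00416207 2.96482415] 0.5509061582970086 [452.36626124 -41.65914063 454.54332893]
[(np.float64(433.7504965246121), np.float64(204.06869741163058)), (np.float64(440.54123421740945), np.float64(210.1341607853423)), (np.float64(448.076675631641), np.float64(216.9318870630022))]
```

View pics/knob.png

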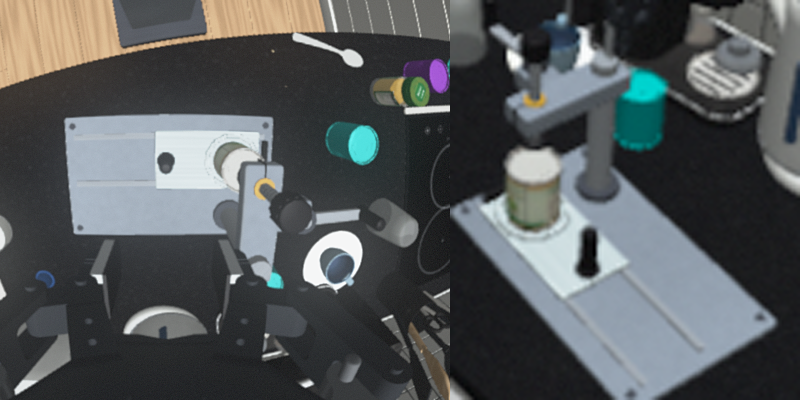

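The tin stands in the nest under the rod foot and the carriage is home, with the handle at (316,160) full-frame. The knob top is at (443,215) in the wrist frame and the lever points away to the upper right. That was my tenth picture, so the rest is numeric.

```bash
python3 - <<'E'
from h import *
C=cal('wrist'); I=r.grab_frame('wrist'); S=r.grab_frame('scene'); g=cv2.GaussianBlur(cv2.cvtColor(I,cv2.COLOR_RGB2GRAY),(3,3),0)
print(cv2.resize(g[185:245:4,405:485:4],None,fx=1,fy=1))
def tri(rs):
    A=np.zeros((3,3));b=np.zeros(3)
    for o,d in rs:
        d=d/np.linalg.norm(d);P=np.eye(3)-np.outer(d,d);A+=P;b+=P@o
    p=np.linalg.solve(A,b);return p
print('knob mid',tri([ray('wrist',441.5,213,C),ray('scene',325.8,198)]))
gs=cv2.cvtColor(S,cv2.COLOR_RGB2GRAY); print(gs[186:218:2,314:340:2])
E
```

```text
[[171 189 179 163 194 180 176 125  60  59  59  57  56  56  55  56  55  55
   55  52]
 [165 177  96 100 115 190 178 107  61  59  58  59  58  57  55  55  55  55
   56  55]
 [179 171  94  94  99 108 168  91  58  59  60  59  59  58  57  56  56  57
   57  55]
 [175 193 119  91  96 100  62  55  56  53  53  54  67  59  58  60  59  59
   56  57]
 [181 183 189 126  90  63  57  57  58  57  55  61  55  82  63  61  60  59
   58  61]
 [180 182 182 180 107  59  58  57  58  71  81  75  69  86 154  59  64  60
   62  61]
 [181 182 181 179  90  58  60  61  81  84  79  76  71  69  78  61  61  61
   60  62]
 [181 181 181 182  80  59  58  72  87  82  78  75  72  70  69  70  70  78
   84  93]
 [179 181 184 184 123  58  60  83  84  80  77  73  72  70  69 105 188 193
  194 196]
 [177 180 183 182 132  58  60  81  80  77  76  73  71  71  71 103 194 195
  194 194]
 [177 178 180 180 181 105  59  77  77  75  74  73  72  70 142 105 183 176
  165 131]
 [180 180 181 180 180 178  98  70  75  74  73  73  71  83 142  88  67  67
   67  68]
 [181 179 181 182 181 179 164  73  70  73  72  72  78 104  95  68  67  68
   68 
[... 406 characters left out ...]
27  26  27  33  59  66  97  95  31  23]
 [177 159  51  29  30  31  33  34  47  51  53  45 124]
 [ 96 175 161 142  30  32  35  32  41  55  55  48  58]
 [ 25  68 167 130  18  29  29  22  40  65  64  71 109]
 [ 27  29 202 105  16  16  15  15  86 104  94  90 102]
 [ 27  27 246 238  41  16  14  12  79  93  91  86 191]
 [ 25  26 230 230  58  66  69  46 100  89  87  79 222]
 [ 26  26  83 125 116  85  90  93 156 120  99 141 162]
 [ 28  27  27  74 115  93  90 152 157 159 163 163 161]
 [ 28  29  26  67  79  88  89 156 163 162 161 161 161]
 [ 27  26  30  58 140  90  88 162 162 162 159 160 162]
 [ 28  41 139 161 167  99  85 162 161 162 162 162 132]
 [ 29  56 147 138 138 149 152 148 160 159 126  91  83]]
```

Call:
{"fn": "carry_out", "kwargs": {
  "targets": [
    {"dp":[0,20,0],"yaw":0},
    {"dp":[0,55,0],"yaw":0},
    {"dp":[0,85,0],"yaw":0},
    {"dp":[0,94,0],"yaw":0},
    {"dp":[0,94,15],"yaw":0},
    {"dp":[0,94,40],"yaw":0},
    {"dp":[0,94,65],"yaw":0},
    {"dp":[0,94,78],"yaw":0},
    {"dp":[0,94,82],"yaw":0},
    {"dp":[0,94,82],"yaw":0}
  ]
}}

```text
clock: 19.15
eef_pos: [539.8, 37.7, 238.0]
tcp_rot: [-3.142, 0.0, 2.964]
contact_force: [-0.4, 1.0, 0.8]
opening: 0.552
grasp_force: 0.0
```

```bash
python3 - <<'E'
from h import *
s=r.sense(); print(s['eef_pos'],s['tcp_rot'],s['contact_force'])
C=cal('wrist'); I=r.grab_frame('wrist'); g=cv2.cvtColor(I,cv2.COLOR_RGB2GRAY)
e=s['eef_pos']; print([proj('wrist',[540.3,38.2,z],C) for z in (247,260)])
print(g[205:305:5,256:380:5])
E
```

```text
[539.82054316  37.65486323 237.96956848] [-3.14157688e+00  2.05508112e-04  2.96447219e+00] [-0.40730253  1.02084679  0.78095367]
[(np.float64(317.32254697401913), np.float64(272.7441460899121)), (np.float64(317.3915196412926), np.float64(288.1466481703993))]
[[233 234 233 234 233 234 232 186 186 185 184 183 130 183 182 181 186 184
  175 180 175 178 175  60  60]
 [178 177 178 179 180 179 175 185 186 187 163 201 203 200 176 184 182 180
  146 179 179 173 180  63  64]
 [182 179 178 182 183 180 177 187 187 180 201 189 114 131 200 177 182 183
  143 180 178 178 176  60  57]
 [181 180 179 182 182 179 180 186 185 178 203 102 109 106 176 202 181 182
  152 180 178 181 177  58  61]
 [177 179 180 180 177 178 178 184 184 187 206  99 108 106 140 201 181 182
  149 178 179 179 176  58  56]
 [177 179 179 178 178 178 181 185 185 185 196  98 108 105 120 187 182 180
  108  98  94  96  95  96  94]
 [176 177 178 177 179 178 179 184 183 182 172 101 102 104 106 180 181 183
  105  97  99  96  96  99  99]
 [120 119  91 177 178 179 178 183 182 121 108  60  61  59  56  84 187 182
  175 175 174 176  80 116 114]
 
[... 559 characters left out ...]
69  78  78  79  80  77  77  79  73  60
   65 176 176  81  53  51  50]
 [ 58  51  52  57  60  57  48  61  68  74  73  77  74  75  76  73  71  67
   50 160 175 104  51  55  55]
 [ 73  47  50  54  59  55  56  65  68  70  71  71  71  72  72  68  68  68
   58  59  74  80  51  46  69]
 [ 81  48  48  55  52  56  58  62  67  68  67  67  66  65  64  65  65  67
   62  82  87  86  50  52  81]
 [ 90  48  45  54  53  55  52  62  63  61  61  67  65  64  65  62  63  61
   61  86  83  84  53  51  89]
 [ 96  42  48  53  56  53  49  60  60  61  61  62  60  64  64  63  65  63
   72  84  85  84  67  48  97]
 [ 96  46  48  47  50  49  51  69  52  58  60  60  62  62  61  64  63 102
   84  81  86  85  82  49  96]]
```

```bash
python3 - <<'E'
from h import *
C=cal('wrist'); k=np.array([540.3,38.2]); tx=np.array([-.984,.176]);ty=np.array([.176,.984])
for z in range(208,276,6):
    f=proj('wrist',[*(k+14*tx),z],C)[1]; a=proj('wrist',[*(k-14*ty),z],C)[0];b=proj('wrist',[*(k+14*ty),z],C)[0]
    print(z,'front v %.0f  width %.0f..%.0f'%(f,a,b))
E
```

```text
208 front v 215  width 293..341
214 front v 219  width 292..342
220 front v 223  width 291..343
226 front v 227  width 290..344
232 front v 231  width 289..345
238 front v 236  width 288..346
244 front v 242  width 287..347
250 front v 248  width 286..348
256 front v 254  width 285..349
262 front v 261  width 284..351
268 front v 268  width 282..352
274 front v 276  width 281..354
```

Call:
{"fn": "carry_out", "kwargs": {
  "targets": [
    {"dp":[0,0,0],"yaw":0},
    {"dp":[0,0,0],"yaw":0},
    {"dp":[0,0,0],"yaw":0},
    {"dp":[0,0,0],"yaw":0},
    {"dp":[0,0,0],"yaw":0}
  ],
  "fingers": -1,
  "grip_force": 25
}}

```text
clock: 19.82
eef_pos: [540.1, 38.2, 238.1]
tcp_rot: [3.141, 0.001, 2.965]
contact_force: [2.6, 4.2, 1.4]
opening: 0.319
grasp_force: 27.1
```

Call:
{"fn": "carry_out", "kwargs": {
  "targets": [
    {"dp":[0,0,2],"yaw":0},
    {"dp":[0,0,5],"yaw":0},
    {"dp":[0,0,8],"yaw":0},
    {"dp":[0,0,8],"yaw":0}
  ]
}}

```text
clock: 20.32
eef_pos: [540.1, 38.2, 229.3]
tcp_rot: [3.141, 0.001, 2.965]
contact_force: [5.3, 5.2, -0.6]
opening: 0.318
grasp_force: 26.8
```

Call:
{"fn": "carry_out", "kwargs": {
  "targets": [
    {"dp":[0,0,2],"yaw":0},
    {"dp":[0,0,5],"yaw":0},
    {"dp":[0,0,8],"yaw":0},
    {"dp":[0,0,11],"yaw":0},
    {"dp":[0,0,14],"yaw":0}
  ]
}}

```text
clock: 20.95
eef_pos: [540.1, 38.2, 215.6]
tcp_rot: [3.141, 0.001, 2.965]
contact_force: [3.7, 3.7, 3.1]
opening: 0.316
grasp_force: 26.9
```

Call:
{"fn": "carry_out", "kwargs": {
  "targets": [
    {"dp":[0,0,1],"yaw":0},
    {"dp":[0,0,2],"yaw":0},
    {"dp":[0,0,3],"yaw":0}
  ]
}}

```text
clock: 21.32
eef_pos: [540.1, 38.1, 212.7]
tcp_rot: [3.141, 0.001, 2.965]
contact_force: [3.8, 3.6, 2.4]
opening: 0.318
grasp_force: 26.9
```

Free motion gives about 2.5 to 3 N. I'll continue in small steps.

Call:
{"fn": "carry_out", "kwargs": {
  "targets": [
    {"dp":[0,0,0.8],"yaw":0},
    {"dp":[0,0,1.6],"yaw":0},
    {"dp":[0,0,2.4],"yaw":0}
  ]
}}

```text
clock: 21.7
eef_pos: [540.1, 38.2, 210.3]
tcp_rot: [3.141, 0.001, 2.965]
contact_force: [2.9, 3.6, 2.1]
opening: 0.319
grasp_force: 26.9
```

Call:
{"fn": "carry_out", "kwargs": {
  "targets": [
    {"dp":[0,0,0.7],"yaw":0},
    {"dp":[0,0,1.4],"yaw":0}
  ]
}}

```text
clock: 21.95
eef_pos: [540.1, 38.1, 208.9]
tcp_rot: [3.141, 0.001, 2.965]
contact_force: [4.4, 4.0, 3.2]
opening: 0.319
grasp_force: 26.9
```

Call:
{"fn": "carry_out", "kwargs": {
  "targets": [
    {"dp":[0,0,0.7],"yaw":0},
    {"dp":[0,0,1.4],"yaw":0}
  ]
}}

```text
clock: 22.2
eef_pos: [540.1, 38.1, 207.5]
tcp_rot: [3.141, 0.001, 2.965]
contact_force: [3.4, 3.9, 2.7]
opening: 0.323
grasp_force: 27.0
```

Call:
{"fn": "carry_out", "kwargs": {
  "targets": [
    {"dp":[0,0,0.5],"yaw":0},
    {"dp":[0,0,1],"yaw":0}
  ]
}}

```text
clock: 22.45
eef_pos: [540.2, 38.1, 207.4]
tcp_rot: [3.141, 0.001, 2.965]
contact_force: [-0.8, 3.8, 14.6]
opening: 0.317
grasp_force: 28.0
```

Call:
{"fn": "carry_out", "kwargs": {
  "targets": [
    {"dp":[0,0,0.5],"yaw":0},
    {"dp":[0,0,1],"yaw":0}
  ]
}}

```text
clock: 22.7
eef_pos: [540.3, 38.1, 207.4]
tcp_rot: [3.141, 0.002, 2.965]
contact_force: [-4.7, 3.2, 23.2]
opening: 0.318
grasp_force: 28.8
```

Call:
{"fn": "carry_out", "kwargs": {
  "targets": [
    {"dp":[0,0,0.5],"yaw":0},
    {"dp":[0,0,1],"yaw":0}
  ]
}}

```text
clock: 22.95
eef_pos: [540.3, 38.2, 207.2]
tcp_rot: [3.141, 0.002, 2.965]
contact_force: [-8.1, 3.4, 32.5]
opening: 0.322
grasp_force: 29.7
```

Contact came at TCP z 207.4, and the batch then overran to 32 N. Easing off now, without lifting the rod.

Call:
{"fn": "carry_out", "kwargs": {
  "targets": [
    {"dp":[0,0,-2.5],"yaw":0},
    {"dp":[0,0,-3.3],"yaw":0},
    {"dp":[0,0,-3.3],"yaw":0}
  ]
}}

```text
clock: 23.32
eef_pos: [540.1, 38.1, 207.6]
tcp_rot: [3.141, 0.001, 2.965]
contact_force: [3.6, 4.5, 1.6]
opening: 0.316
grasp_force: 26.8
```

Call:
{"fn": "carry_out", "kwargs": {
  "targets": [
    {"dp":[0,0,0],"yaw":0},
    {"dp":[0,0,0],"yaw":0},
    {"dp":[0,0,0],"yaw":0},
    {"dp":[0,0,0],"yaw":0}
  ],
  "fingers": 0.1
}}

```text
clock: 23.82
eef_pos: [539.5, 37.8, 207.7]
tcp_rot: [-3.141, -0.0, 2.965]
contact_force: [-0.8, 1.6, -0.2]
opening: 0.549
grasp_force: 0.0
```

Call:
{"fn": "carry_out", "kwargs": {
  "targets": [
    {"dp":[0,0,-15],"yaw":0},
    {"dp":[0,0,-45],"yaw":0},
    {"dp":[0,0,-85],"yaw":0},
    {"dp":[0,0,-100],"yaw":0},
    {"dp":[0,0,-100],"yaw":0}
  ]
}}

```text
clock: 24.45
eef_pos: [540.1, 38.0, 309.0]
tcp_rot: [3.141, 0.002, 2.965]
contact_force: [0.0, -0.2, -1.7]
opening: 0.554
grasp_force: 0.0
```

```bash
python3 - <<'E'
from h import *
s=r.sense(); print(s['clock'],s['eef_pos'],s['contact_force'])
C=cal('wrist'); I=r.grab_frame('wrist'); save(I,'lev'); g=cv2.cvtColor(I,cv2.COLOR_RGB2GRAY)
o=np.array([540.2,38.2]);a=np.radians(-9.8);R=np.array([[np.cos(a),-np.sin(a)],[np.sin(a),np.cos(a)]])
for q in (0,.125,.25):
    th=np.radians(100)-q; p=o+R@(np.array([30,42])+75*np.array([np.cos(th),np.sin(th)]))
    print(q,p,proj('wrist',[*p,224],C),proj('wrist',[*p,189],C))
e=onz('top',313.5,202,185);print('top arm end',e,np.degrees(np.arctan2(*((R.T@(e[:2]-o))-[30,42])[::-1])))
print(proj('wrist',[540.2,38.2,228],C),proj('wrist',[577,74.5,189],C))
print(g[150:300:6,300:520:8])
E
```

```text
24.45 [540.12117139  37.98699898 309.0258333 ] [ 0.0112855  -0.19247152 -1.68014044]
0 [576.64923706 149.48038984] (np.float64(458.68373124759745), np.float64(225.62088375365147)) (np.float64(443.11187099206836), np.float64(211.64223008553853))
0.125 [586.00182774 148.92785815] (np.float64(458.13206585075113), np.float64(236.042375973461)) (np.float64(442.9154201748313), np.float64(221.12317426696868))
0.25 [595.21255965 147.21360574] (np.float64(456.2710982322366), np.float64(246.29047946620742)) (np.float64(441.52363506417606), np.float64(230.47801272246727))
top arm end [585.23365354 136.20222735 185.        ] 92.12045841873201
(np.float64(316.4499166753211), np.float64(209.16680708008099)) (np.float64(364.129335845366), np.float64(226.81860605229843))
[[189 146 216 177 133 228 170 156  58  59  53  53  53  52  50  52  48  74
  123 183 187 190 184  52  48  50  48  51]
 [184 225 225 226 191 228 172 152  58  59  55  51  50  53  52  52  57  50
   68 184 188 184 123  51  47  46  51  45]
 [213 159  73 153 206 219 155 170  60  57  54  52  60  54  48  52  53  55
   52  69 162 116  54  51 
[... 1891 characters left out ...]
183 183 117 169 179  92  90  91  54  57 111 103  69  69 246 246  99 147
  112  92 247 246  67  63  62  59  57  54]
 [182  96 141 101 185  87  87  89  58  58 103 109  66  96 246 246  97 112
  106  85 210 246  66  65  61  58  51  51]
 [182 188 190 193 175  83  87  86  56  57 161 201  64  63 254 246 194 104
   93  79 187 252  67  62  61  60  55  51]
 [182 190 191 189 172  83 166 201  71  57 215  61  68  85  65 246 115  87
   69  71 218  60  65  61  59  59  50  43]
 [184 189 192 191 178 158 186 190 153  55  69  59  64  66  62  60 118  68
   66  84  67  66  60  62  59  52  47  43]
 [ 57  49 130  62  55 185 187 188 190  54  57  59  61  62  61  61  63  64
   61  64  66  65  60  59  56  46  44  45]]
```

The rod stayed down: the knob top is at v≈207, predicted 209 for the lowered height. The lever is at about q≈0.12, so its pin is near (586,149). Approaching it.

Call:
{"fn": "carry_out", "kwargs": {
  "targets": [
    {"dp":[-5,25,0],"yaw":0},
    {"dp":[-14,65,0],"yaw":0},
    {"dp":[-22,100,0],"yaw":0},
    {"dp":[-26,117,0],"yaw":0},
    {"dp":[-26,117,20],"yaw":0},
    {"dp":[-26,117,40],"yaw":0},
    {"dp":[-26,117,50],"yaw":0},
    {"dp":[-26,117,50],"yaw":0}
  ]
}}

```text
clock: 25.5
eef_pos: [585.2, 148.1, 256.9]
tcp_rot: [-3.141, -0.002, 2.965]
contact_force: [0.3, -0.4, 0.1]
opening: 0.549
grasp_force: 0.0
```

```bash
python3 - <<'E'
from h import *
s=r.sense(); print(s['clock'],s['eef_pos'],s['contact_force'])
C=cal('wrist'); I=r.grab_frame('wrist'); save(I,'lev2'); g=cv2.cvtColor(I,cv2.COLOR_RGB2GRAY)
for z in (224,189): print(z,proj('wrist',[586.3,148.9,z],C), proj('wrist',[577,74.5,z],C))
print(g[196:290:5,230:390:5])
E
```

```text
25.5 [585.24735125 148.07414092 256.89478229] [ 0.29480412 -0.36295648  0.11243382]
224 (np.float64(317.8677392090051), np.float64(237.29803307333412)) (np.float64(196.7299781942518), np.float64(241.15246588094874))
189 (np.float64(317.7078282592344), np.float64(216.88034479951756)) (np.float64(213.62464659438183), np.float64(221.34634629111824))
[[152 100  92 179 179 182 179 179 182 180  60  59  57  60  56  58  54  52
   52  52  48  52  52  51  56  51  52  55  57  56  58  57]
 [176 145  93 181 182 182 179 177 180 180  61  63  61  59  57  56  55  56
   53  50  54  54  52  57  58  53  58  56  56  57  59  55]
 [152 154  95 173 181 182 182 181 181 182  58  58  58  62  64  72  47  50
   49  48  52  54  55  55  59  55  60  55  56  60  56  54]
 [ 72 143 103 104 119 124 135 145 157 168 176 188 195 194 195 197  46  50
   45  42  52  57  53  54  60  55  55  58  63  58  61  61]
 [127 202 202 203 201 199 201 197 199 200 197 198 198 195 197 189  50  46
   48  50  56  56  56  61  58  63  62  63  62  64  59  60]
 [ 94 199 199 199 198 198 199 198 197 200 198 196 194 196 195 195  49  52
   52  49  5
[... 1076 characters left out ...]
7 246 246 248  72  73  82 119 117]
 [ 56  56  52 111 107  74  48  53  63  86  90  89 122  58  58  59  61  64
   64  66  68  71 240 246 246 246 248  74  72  75 119 119]
 [ 52  54  77 107 108  51  51  54  58  89  94 103  88  77  59  62  63  65
   64  69  70  69 248 246 246 247  93  74  72  75 103 118]
 [ 51  53  50 230 245  90  48  51  59  84  76  89  88  87  60  62  64  65
   67  69  66  68 246 246 246 251 109  75  75  72 164 247]
 [ 57  64  50  48 246  92  49  52  78  84  81  84  84  70  61  59  65  64
   65  65  68  78 246 246 246 252 157  75  72  75 211 163]
 [ 55  50  50  51  48  96  51  46 191 134  85  80  81  67  62  58  64  69
   67  68  68  65 247 246 246 246  91  74  73  81  80  72]]
```

The pin is centred at (317,234), within 4 px of prediction. I'll descend and grip it.

Call:
{"fn": "carry_out", "kwargs": {
  "targets": [
    {"dp":[1,0,15],"yaw":0},
    {"dp":[1,0,35],"yaw":0},
    {"dp":[1,0,48],"yaw":0},
    {"dp":[1,0,53],"yaw":0},
    {"dp":[1,0,53],"yaw":0}
  ]
}}

```text
clock: 26.18
eef_pos: [584.9, 148.8, 204.8]
tcp_rot: [-3.142, -0.0, 2.965]
contact_force: [0.5, -0.6, 1.1]
opening: 0.545
grasp_force: 0.0
```

Call:
{"fn": "carry_out", "kwargs": {
  "targets": [
    {"dp":[0,0,0],"yaw":0},
    {"dp":[0,0,0],"yaw":0},
    {"dp":[0,0,0],"yaw":0},
    {"dp":[0,0,0],"yaw":0},
    {"dp":[0,0,0],"yaw":0},
    {"dp":[0,0,0],"yaw":0}
  ],
  "fingers": -1,
  "grip_force": 25
}}

```text
clock: 26.92
eef_pos: [585.3, 149.0, 205.5]
tcp_rot: [3.141, 0.001, 2.965]
contact_force: [-0.1, 2.9, 5.8]
opening: 0.151
grasp_force: 25.4
```

```bash
python3 - <<'E'
from h import *
s=r.sense(); e=s['eef_pos']; print(e,s['contact_force'])
pv=np.array([577,74.5]); d=e[:2]-pv; print('radius',np.hypot(*d)); th0=np.arctan2(d[1],d[0]); print('q',np.radians(90.2)-th0)
qend=1.4-(np.radians(90.2)-th0)
for k in range(1,13):
    th=th0-qend*k/12; print(k,todx(pv+np.hypot(*d)*np.array([np.cos(th),np.sin(th)])))
E
```

```text
[585.26000184 149.03721009 205.48604049] [-0.11858445  2.8853355   5.81395949]
radius 74.99348851157397
q 0.11385750271152606
1 [-8.   0.1]
2 [-16.   -0.7]
3 [-23.9  -2.3]
4 [-31.6  -4.7]
5 [-38.9  -7.9]
6 [-45.9 -12. ]
7 [-52.4 -16.7]
8 [-58.3 -22.1]
9 [-63.6 -28.1]
10 [-68.3 -34.6]
11 [-72.2 -41.6]
12 [-75.4 -49. ]
```

Call:
{"fn": "carry_out", "kwargs": {
  "targets": [
    {"dp":[-4,0,0],"yaw":0},
    {"dp":[-8,0,0],"yaw":0},
    {"dp":[-12,-0.2,0],"yaw":0},
    {"dp":[-16,-0.7,0],"yaw":0},
    {"dp":[-20,-1.4,0],"yaw":0},
    {"dp":[-24,-2.3,0],"yaw":0},
    {"dp":[-28,-3.4,0],"yaw":0},
    {"dp":[-31.6,-4.7,0],"yaw":0},
    {"dp":[-35.3,-6.2,0],"yaw":0},
    {"dp":[-39,-8,0],"yaw":0},
    {"dp":[-42.5,-9.8,0],"yaw":0},
    {"dp":[-46,-12,0],"yaw":0}
  ]
}}

```text
clock: 28.42
eef_pos: [629.4, 130.9, 205.6]
tcp_rot: [3.137, 0.003, 2.964]
contact_force: [4.0, 11.2, 0.9]
opening: 0.153
grasp_force: 25.2
```

Call:
{"fn": "carry_out", "kwargs": {
  "targets": [
    {"dp":[-3.5,-1.2,0],"yaw":0},
    {"dp":[-7,-3.5,0],"yaw":0},
    {"dp":[-10,-6.2,0],"yaw":0},
    {"dp":[-13,-9,0],"yaw":0},
    {"dp":[-15.8,-11.9,0],"yaw":0},
    {"dp":[-18.3,-14.9,0],"yaw":0},
    {"dp":[-20.8,-18,0],"yaw":0},
    {"dp":[-23,-21.2,0],"yaw":0},
    {"dp":[-25,-24.6,0],"yaw":0},
    {"dp":[-27,-28.2,0],"yaw":0},
    {"dp":[-28.5,-31.8,0],"yaw":0},
    {"dp":[-30,-35.5,0],"yaw":0}
  ]
}}

```text
clock: 29.92
eef_pos: [655.4, 90.0, 205.9]
tcp_rot: [3.137, 0.008, 2.965]
contact_force: [13.1, 7.6, -3.1]
opening: 0.152
grasp_force: 24.6
```

```bash
python3 - <<'E'
from h import *
s=r.sense(); e=s['eef_pos']
P=np.array([[585.3,149],[629.4,130.9],e[:2]])
# circle of radius 75 through first and last
from scipy.optimize import least_squares
f=least_squares(lambda c:np.hypot(*(P-c).T)-75,[577,74.5]);print(e,s['contact_force'],f.x,f.fun)
d=e[:2]-f.x;print('press angle',np.degrees(np.arctan2(d[1],d[0]))+9.8,np.hypot(*(e[:2]-[577,74.5])))
E
```

```text
[655.37829455  90.00294322 205.8526264 ] [13.08303229  7.55464612 -3.13576009] [581.79340205  73.70898281] [ 0.37263096 -0.5876313   0.36729762]
press angle 22.28558831716849 79.89679784382615
```

Call:
{"fn": "carry_out", "kwargs": {
  "targets": [
    {"dp":[-1.5,-1.5,0],"yaw":0},
    {"dp":[-2,-3,0],"yaw":0},
    {"dp":[-2.5,-4,0],"yaw":0},
    {"dp":[-2.5,-4,0],"yaw":0}
  ]
}}

```text
clock: 30.42
eef_pos: [655.9, 86.4, 205.7]
tcp_rot: [3.137, 0.006, 2.964]
contact_force: [9.3, 9.8, -0.4]
opening: 0.149
grasp_force: 25.2
```

Call:
{"fn": "carry_out", "kwargs": {
  "targets": [
    {"dp":[-1.2,-1.5,0],"yaw":0},
    {"dp":[-1.8,-3,0],"yaw":0},
    {"dp":[-1.8,-3,0],"yaw":0}
  ]
}}

```text
clock: 30.8
eef_pos: [656.1, 86.0, 205.7]
tcp_rot: [3.133, 0.003, 2.964]
contact_force: [5.1, 22.2, 0.8]
opening: 0.154
grasp_force: 26.2
```

The lever is on its end stop: 22 N with no further motion. I'll release and retreat upward.

Call:
{"fn": "carry_out", "kwargs": {
  "targets": [
    {"dp":[0,0,0],"yaw":0},
    {"dp":[0,0,0],"yaw":0},
    {"dp":[0,0,0],"yaw":0},
    {"dp":[0,0,0],"yaw":0}
  ],
  "fingers": 0.1
}}

```text
clock: 31.3
eef_pos: [654.2, 80.5, 204.7]
tcp_rot: [-3.141, -0.0, 2.964]
contact_force: [-0.2, -0.3, 1.0]
opening: 0.554
grasp_force: 0.0
```

Call:
{"fn": "carry_out", "kwargs": {
  "targets": [
    {"dp":[0,0,-15],"yaw":0},
    {"dp":[0,0,-45],"yaw":0},
    {"dp":[0,0,-80],"yaw":0},
    {"dp":[20,0,-110],"yaw":0},
    {"dp":[50,0,-120],"yaw":0},
    {"dp":[50,0,-120],"yaw":0}
  ]
}}

```text
clock: 32.05
eef_pos: [604.4, 90.0, 327.5]
tcp_rot: [3.141, 0.003, 2.965]
contact_force: [1.0, -0.2, 0.2]
opening: 0.551
grasp_force: 0.0
```

```bash
python3 - <<'E'
from h import *
s=r.sense(); print(s['clock'],s['eef_pos'],s['contact_force'])
C=cal('wrist'); I=r.grab_frame('wrist'); g=cv2.cvtColor(I,cv2.COLOR_RGB2GRAY)
pv=np.array([578,75])
for q in (1.2,1.3,1.4):
    th=np.radians(90.2)-q; p=pv+75*np.array([np.cos(th),np.sin(th)]); print(q,p,[np.round(proj('wrist',[*p,z],C)) for z in (224,189)])
k=proj('wrist',[540.2,38.2,228],C);print('knob',k,'handle',proj('wrist',[523,-55,79.5],C))
u,v=map(int,proj('wrist',[651.4,89.8,189],C)); print(u,v); print(g[v-24:v+56:5,u-80:u+40:6])
u,v=map(int,k);print(u,v,g[max(v-30,0):v+30:5,max(u-36,0):u+36:6])
E
```

```text
32.05 [604.35573847  90.02199145 327.53217668] [ 1.04030789 -0.17985907  0.24712361]
1.2 [647.80764073 102.42067278] [array([340., 246.]), array([337., 230.])]
1.3 [650.19639274  95.31454835] [array([332., 250.]), array([330., 234.])]
1.4 [651.86378227  88.00544767] [array([324., 253.]), array([323., 236.])]
knob (np.float64(234.46162364942592), np.float64(133.81177720522146)) handle (np.float64(193.8315339113026), np.float64(126.29648360978813))
324 235
[[170 193 176  97 186 102  63  66  64  61  64 195 197  58  58  62  61  63
   63  63]
 [188 189 194 174 180 110  62  60  60  65  58 194 194  79  60  60  60  63
   65  66]
 [190 192 195 194 181 118  61  59  59  58  59 166 196 175  63  65  64  64
   62  65]
 [189 192 188 191 181 134  59  60  59  61  92  97 192 198  58  60  60  62
   66  66]
 [190 193 193 169 179 144  61  60  65  81  86  89 143  53  53  61  63  63
   61  68]
 [127 133 136 138 141  70  60  56  60  86  86  85  50  54  51  59  60  64
   66  66]
 [ 56  55 108 111  53  57  58  58  55  86 139 198  66  53  53  60  61  61
   65  64]
 [ 55  63 105  77  55  57  59  59  58 181 196 
[... 640 characters left out ...]
 42  76  42  48  53 101  70  66  67  61  67  73  70  66  70  74  70
   70  51]]
234 133 [[194 228 227 226 225 226 226 229 228 221 198 220]
 [174 230 229 229 229 229 166 167 164 181 180 181]
 [185 230 228 227 226 204 182 183 176 180 184 184]
 [178 187  85 230 229 213 124  60  94 181 182 184]
 [ 64  64  67 172 234  77  93  97  76  65 177 181]
 [ 79  63  67 185  69  86  89  96 103  66 186 180]
 [ 74 167 123 227  74  87  92  99 102  73  72 183]
 [173 227 228 229  77  86  92  94  99  72 174 182]
 [178 228 229 230 117  85  89  91  97  78 182 185]
 [192 228 227 229 231  79  86  88  74 159 180 181]
 [179 231 225 211 204 173 171 132 181 184 182 182]
 [177 178 177 175 179 173 185 184 184 188 185 183]]
```

Knob and handle positions match, and the pin is at the fully locked position (319,248), predicted (324,253) with the same offset as the knob. The robot is clear of everything, so I'm handing in.

```bash
python3 -c "
from rig import r
print(r.sign_off())"
```

```text
the job is handed in; nothing more can be done
None
```

I handed the job in at about 32 s, and no verdict came back: the tin is upright in the nest, the carriage is home, the rod foot is on the lid and the lever is at its end stop; the rod briefly pressed the lid with about 30 N before I eased it off ahead of locking.

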